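Clamp, pin and start the sample-jar shaker

TASK

Get the amber sample jar shaking: stand it upright in the V cradle of the jar shaker, press the sprung clamp lever with the red pad down until the latch catches and holds it by itself, and then push the orange-handled locking pin fully home through the holes in the two cheeks above the lever. Only when the pin is in, switch the shaker on with the toggle on its front; leave the blue-capped jar and the little carton standing where they are.

Things in the scene. Friction and masses are not known exactly. Their poses are not given: they have to be found in the camera images.
- shaker: Jar shaker, fixed, front to the robot. Origin on the worktop under its lever's axis; x to the robot's right, y away from it, z up. In mm: housing x -118 to 108, y +-45; front box with the switch x -2 to 108, y from -103, z to 30; deck top z 44; V cradle at x 50; lever fork x +-10, y +-18, top z 135; two steel cheeks beside the lever x -106 to -44, y +-12.5 to +-18.5, top z 153.
- jar_seat (a point): Centre of the jar's place on the deck, z = 47 mm; axes as the shaker's. The V opens to -x, towards the lever's foot; its walls are 34 mm high, on the +x side of the jar, out to y = +-32 mm. The raised foot and fork leave 17 mm free on the -x side, so hold the jar by its +y and -y sides (front and back), above the walls.
- amber_jar: The jar to be shaken: brown jar with a black screw lid, diameter 45 mm, 75 mm high, standing upright, about 0.12 kg. Origin at the centre of its underside.
- clamp_lever (a joint): Angle of the clamp lever, rad: 0 raised (as its spring holds it), grows as it is pressed down; the latch snaps over it at about 0.50, the stop is at 0.535. Let go before that, it springs up again. Latched, it rests at about 0.49. About 12 N on the red pad press it down.
- lever_hinge (a point): Axis of the clamp lever, along the shaker's y, z = 125 mm. The lever is a steel bar 18 mm wide, 10 mm thick, pointing to the shaker's -x (the robot's left); raised it slopes up by 0.5 rad, latched it is level. A leg below the axis has a white sprung foot that presses the jar into the V as the lever goes down.
- lever_pad (a point): Middle of the top of the red pad (42 x 26 mm) at the lever's free end, 133 mm from its axis: press here. Moves with the lever; pressed down it is at x = -133 mm in the shaker's frame, z = 133 mm.
- latch_bolt (a joint): Travel of the spring latch bolt in the back cheek, m: 0 fully out, up to 0.010 pushed back. It goes back while the lever passes and springs out to 0 over the lever.
- locking_pin: Locking pin lying flat on the worktop: steel shaft of 10 mm diameter, 57 mm long, its last 9 mm tapered, and a flat orange handle 32 mm long, 24 wide, 10 thick. Origin on the axis where shaft and handle meet; x points along the shaft to its tip, z is normal to the flat handle.
- pin_grip (a point): Middle of the pin's orange handle, 16 mm behind the pin's origin; take it here across the 24 mm width.
- pin_hole (a point): Mouth of the front pin hole, on the outer (front) face of the front cheek, z = 138 mm. Its x axis points into the hole (the shaker's +y, away from the robot), z up. Holes of 13 mm go through both 6 mm cheeks, 25 mm apart, just above the latched lever. With the pin home its origin is here, its x along this x, its handle against the cheek.
- switch (a joint): Angle of the toggle, rad: 0 leaning to the front, towards the robot (off), 0.9 leaning to the back, towards the cradle (on). It stays where it is left; about 1.5 N move it.
- switch_tip (a point): Middle of the black ball (13 mm) at the toggle's end, 36 mm from its axis. The axis runs along the shaker's x at x = 45 mm, y = -78 mm, z = 37 mm in the shaker's frame. Push the ball to the shaker's +y (away from the robot) to switch on.
- blue_jar: White jar with a blue lid, diameter 68 mm, 115 mm high, standing to the right of the shaker; origin under its centre. Not to be disturbed.
- carton: Small brown cardboard box, about 60 mm each way, standing behind the shaker; origin under its centre. Not to be disturbed.
Not all that is in view belongs to the job. What is shaped like the amber_jar but turquoise is not meant.

How it is judged:
By the outcome, as a careful person would: the job done as asked, in the order asked, and still so for the second after the job is handed in, with the robot touching nothing.
It also fails if it takes over 72 s, if anything falls off the work surface, if the arm or the gripper's body presses on something with over 40 N, if the wrist force passes 120 N, or if a joint passes its speed limit or range.

ROBOT

A 6-joint arm with a two-finger parallel gripper is mounted at the origin on a cart in front of the work surface, level with it; the furniture and walls round the work are solid. World frame = base frame: x ahead of the robot, y to its left, z up, the work surface at z = 0. Lengths are in mm, angles in degrees, forces in N, time in s.
With the tool pointing down it reaches from about 300 to 850 mm from the base axis. Payload 4.2 kg.
Tool frame: the origin (TCP) lies midway between the tips of the shut fingers; the grasp point (between the pads) lies 19 mm behind it; z points along the fingers, y is the line along which they close (so a half turn about z gives the same grasp; the last joint's range is limited). The gripper opens to 91 mm and grips with 3 to 60 N. Pads are 32 mm wide; open, the fingers measure 118 mm over their backs; the gripper's body (76 mm by 178 mm) begins 60 mm behind the grasp point.
Start: joints at [69.614, 18.312, 89.639, -0, 72.044, -1.146], TCP at [189.479, 542.9, 213.976] pointing down, gripper open.
Joint ranges: [-177.97, 177.97], [-48.28, 115.42], [12.27, 149.76], [-77.06, 257.06], [2.81, 150.46], [-146.56, 146.56]. Speed limits (degrees/s): [147.25, 147.25, 180, 180, 180, 180].

INTERFACE

Orientations are given as [roll, pitch, yaw] about the fixed x, y, z axes, in that order (R = Rz(yaw) Ry(pitch) Rx(roll)).
In Python, from workcell import env gives the robot as it stands.
- The arm moves only by the tool send_rows, never from a script. Its argument "steps" is a list that holds one entry, the list of rows, each a list of 5 numbers: the shift along the tool's x, y, z scaled (see below), then the turn about the tool's z scaled (see below), then the opening, from 0 (shut) to 1 (fully open). In form: [[[dx, dy, dz, yaw, fingers], ...]]. A call has 1 to 5 rows; each row shifts and turns the commanded pose from where the row before left it, along the tool's axes as they then stand; what a row does not reach is not made up. The controller multiplies each number of a shift by 0.04 m and each number of a turn by 0.12 rad. A row lasts 1/12 s, in which the tool goes at most 41.7 mm and 7.16 degrees, less where a joint would pass 70% of its speed; a pose out of reach is approached as far as the arm can. A call with a number of a shift or a turn outside -1 to 1 is refused whole. A call with a gripper value outside its range is refused whole. The fingers move at their own pace and stop on an object; "squeeze" is the grip in N (left out, the last holds). Time passes only in rows, so rows that do not move let the fingers close. It gives the time, the measured TCP pose, the force, the opening and the grip force at its end, in the units of the state.
- env.state(): the state, without advancing time (a new reading comes with each control period).
- env.grab_frame(name): name is "scene" or "top"; returns a dict with "pixels" (420x560x3 uint8, red, green, blue), "depth" (420x560 float32, mm along the optical axis (not along the pixel's ray), 0 where there is no reading), "intrinsics" (3x3 intrinsics, pixels), "cam_to_world" (4x4, takes a point from camera to world coordinates). Camera axes: x right, y down, z forward; pixel columns grow to the right and rows downward; lengths in mm; the calibration is good to about 2 mm. A picture is of the moment at which its call begins.
- env.job_done(): hands the job in; it is judged then, once.
The state is a dict: "time_s": time; "qpos": joint angles; "qvel": joint speeds; "effort": joint torques, N m; "ee_pos": TCP position; "ee_rot": TCP orientation; "force": force on the tool from outside, world axes, zero at the start; "torque": the same for the moment, N m; "gripper_width": finger opening in mm; "gripper_force": force on a finger pad.
Only numpy, scipy, OpenCV 4.12 (cv2) and the standard library are available. Lean on these libraries where they do the work, as an engineer would, in place of code of your own. Each camera call takes 0.05 s, during which the arm holds its last target. There are 200 camera calls.

## Working session

There is one attempt and no reset: what is moved stays moved. The work goes in short steps, Python scripts to look and compute and a tool call to move; the robot and the scene stay as the last step left them, time stands still between calls to the robot, and variables do not carry over. Pictures are saved under pics/ and viewed, at most 13 in all, crops included, and the job is handed in when it is done.

Besides the shell and the picture viewer there is one more tool, called after "Call:" as a command line: name --argument value ..., lists and objects as JSON in quotes. send_rows: Moves the arm, as the interface text tells. Shifts and turns lie within -1 to 1; 1 stands for 0.04 m of shift or 0.12 rad of turn. Its arguments: {"type":"object","properties":{"steps":{"type":"array"},"squeeze":{"type":"number"}},"required":["steps"]}

```bash
mkdir -p pics; ls
python3 - <<'E'
from workcell import env
import cv2,numpy as np
for n in("scene","top"):
    f=env.grab_frame(n); np.savez(f"{n}0.npz",**f)
    cv2.imwrite(f"pics/{n}0.png",f["pixels"][...,::-1])
    print(n,f["intrinsics"].round(1).tolist(),f["cam_to_world"].round(3).tolist())
print(env.state())
E
```

```text
pics
scene [[456.2, 0.0, 276.9], [0.0, 456.2, 215.9], [0.0, 0.0, 1.0]] [[-0.88, -0.227, 0.417, 241.99], [-0.474, 0.467, -0.746, 700.734], [-0.025, -0.854, -0.519, 565.766], [0.0, 0.0, 0.0, 1.0]]
top [[381.3, 0.0, 278.8], [0.0, 381.3, 214.7], [0.0, 0.0, 1.0]] [[-0.057, -0.975, 0.213, 428.087], [-0.998, 0.054, -0.017, 55.248], [0.005, -0.213, -0.977, 952.319], [0.0, 0.0, 0.0, 1.0]]
{'time_s': 0.1, 'qpos': array([ 6.96131870e+01,  1.83492004e+01,  8.96991383e+01, -8.95846516e-04,
        7.20431172e+01, -1.14646427e+00]), 'qvel': array([ 0.03184148, -0.09551835, -0.11717193, -0.00062794, -0.0397371 ,
        0.07945451]), 'effort': array([-8.24402578e-04, -4.13333309e+01, -2.32509863e+01,  7.27959559e-02,
        4.22364625e-02, -8.60806790e-05]), 'ee_pos': array([189.33538466, 542.46422232, 213.19397412]), 'ee_rot': array([-1.79908545e+02, -9.78276109e-04,  1.60759927e+02]), 'force': array([0.41635541, 0.60369693, 0.18191608]), 'torque': array([ 0.01610584, -0.00645433,  0.0074836 ]), 'gripper_force': 0.0, 'gripper_width': 91.21952890983702}
```

View pics/scene0.png

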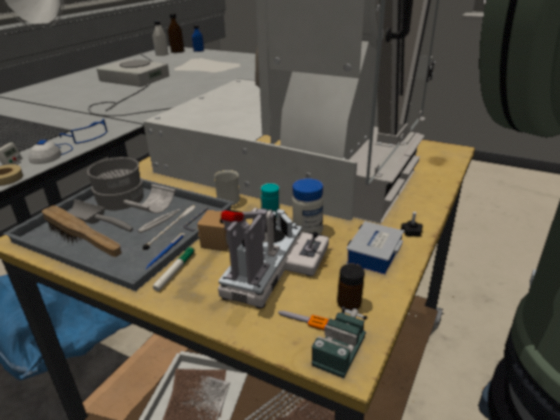

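View pics/top0.png

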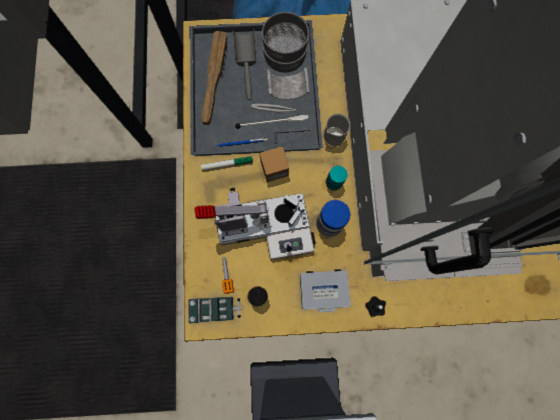

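The top view shows the shaker around (262,222), its red pad at (205,211), the orange-handled pin at (227,278), the dark jar at (258,297), the turquoise jar at (337,177), the blue jar at (335,217) and the carton at (275,165). Two jars have the right shape. The brown one with the black lid (top 258,297; scene 351,287) fits the description, and the turquoise one (337,177) doesn't. I'll enlarge to confirm.

```bash
cat > h.py <<'E'
import numpy as np,cv2
def load(n): return dict(np.load(n))
def ray(f,u,v):
    d=np.linalg.inv(f["intrinsics"])@[u,v,1.]; T=f["cam_to_world"]
    return T[:3,3],T[:3,:3]@d
def onz(f,u,v,z):
    o,d=ray(f,u,v); return o+d*(z-o[2])/d[2]
def proj(f,p):
    T=f["cam_to_world"]; c=T[:3,:3].T@(np.asarray(p,float)-T[:3,3]); q=f["intrinsics"]@c; return q[:2]/q[2]
def cloud(f):
    h,w=f["depth"].shape; u,v=np.meshgrid(np.arange(w),np.arange(h)); D=f["depth"].astype(float)
    c=np.stack([u*D,v*D,D],-1)@np.linalg.inv(f["intrinsics"]).T; T=f["cam_to_world"]
    P=c@T[:3,:3].T+T[:3,3]; P[D==0]=np.nan; return P
E
python3 - <<'E'
from h import *
t=load("top0.npz");s=load("scene0.npz")
a=cv2.resize(t["pixels"][140:330,180:370],(600,600),interpolation=cv2.INTER_CUBIC)
b=cv2.resize(s["pixels"][170:380,190:400],(600,600),interpolation=cv2.INTER_CUBIC)
cv2.imwrite("pics/a.png",a[...,::-1]);cv2.imwrite("pics/b.png",b[...,::-1])
P=cloud(t)
for n,u,v in [("pad",205,211),("jar",258,296),("pinhandle",228,286),("pintip",225,262),("turq",337,177),("blue",335,215),("carton",274,163),("deck",285,200),("box",290,245),("grey box",325,292),("green",210,310),("wall",358,150)]: print(n,P[v,u].round(0))
E
```

```text
pad [608. 191. 198.]
jar [435.  98.  76.]
pinhandle [463. 172.  11.]
pintip [522. 178.   9.]
turq [ 705. -105.   73.]
blue [603. -85. 114.]
carton [753.  44.  61.]
deck [654.  24.  75.]
box [551.  17.  37.]
grey box [435. -58.  43.]
green [nan nan nan]
wall [ 771. -163.   73.]
```

View pics/a.png

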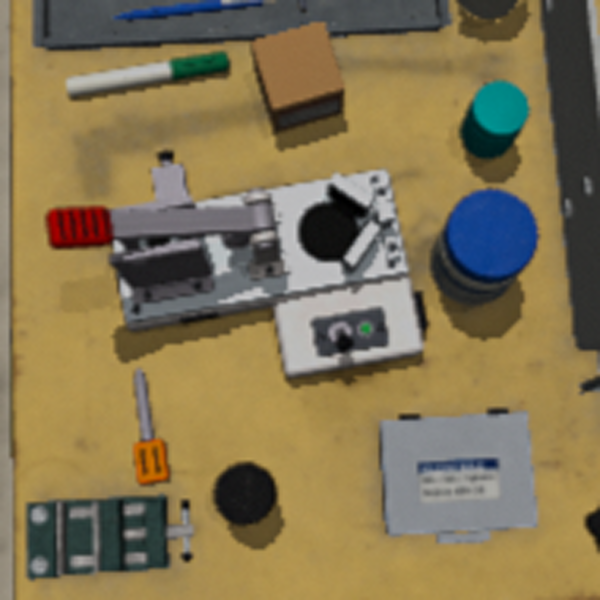

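View pics/b.png

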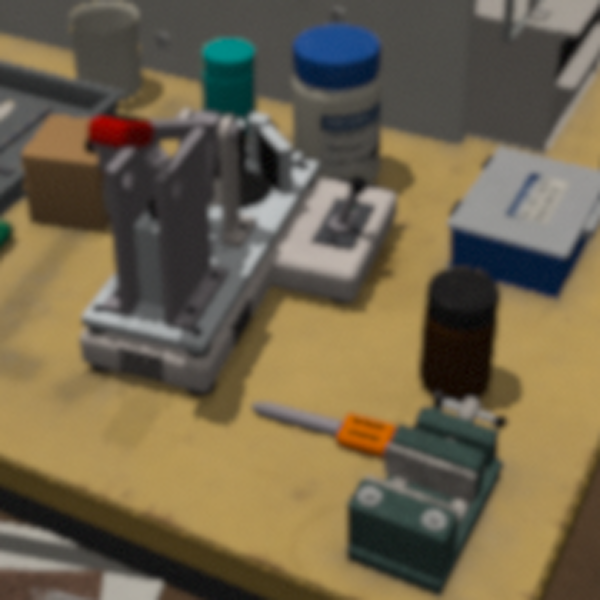

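The enlarged crop confirms the brown jar with the black lid at a.png (245,493), clear of its neighbours. The black disc at (330,230) is just the cradle floor. The pin lies at (140,370) to (152,480), with the dark green vise behind it. Next I'll measure the poses.

Run:
```python
from h import *
t=load("top0.npz");s=load("scene0.npz")
C=[cloud(t),cloud(s)]
def sel(P,lo,hi,x0,x1,y0,y1):
    m=(P[...,2]>lo)&(P[...,2]<hi)&(P[...,0]>x0)&(P[...,0]<x1)&(P[...,1]>y0)&(P[...,1]<y1); return P[m]
for n,P in zip("ts",C):
    for nm,b in [("deck",(40,48,530,720,-45,205)),("box",(26,34,480,720,-50,110)),("jar",(71,80,390,480,60,140)),("blue",(110,120,550,660,-140,-30)),("turq",(68,78,660,750,-150,-60)),("carton",(56,66,700,800,0,90)),("pad",(185,205,570,640,160,230)),("cheek",(146,156,540,640,90,200))]:
        q=sel(P,*b)
        if len(q)<8: print(n,nm,len(q));continue
        r=cv2.minAreaRect(q[:,:2].astype(np.float32)); print(n,nm,len(q),"z%.1f"%np.median(q[:,2]),np.round(r[0],1),np.round(r[1],1),round(r[2],1), "circ",np.round(cv2.minEnclosingCircle(q[:,:2].astype(np.float32))[1],1))
# pin & pad by colour
for n,f,P in zip("ts",(t,s),C):
    hsv=cv2.cvtColor(f["pixels"],cv2.COLOR_RGB2HSV)
    for nm,lo,hi,z in [("orange",(5,200,150),(17,255,255),10),("red",(0,180,80),(4,255,255),190)]:
        m=cv2.inRange(hsv,lo,hi); k,l,st,ce=cv2.connectedComponentsWithStats(m)
        i=1+st[1:,4].argmax(); v,u=np.where(l==i)
        W=np.array([onz(f,a,b,z)[:2] for a,b in zip(u,v)],np.float32); r=cv2.minAreaRect(W)
        print(n,nm,len(u),ce[i].round(1),np.round(r[0],1),np.round(r[1],1),round(r[2],1),"mean",W.mean(0).round(1), "depthmed",np.nanmedian(P[v,u],axis=0).round(1))
    q=sel(P,4,14,470,550,160,195)
    print(n,"shaftpts",len(q)); 
    if len(q)>8:
        for x in range(470,550,8):
            w=q[(q[:,0]>=x)&(q[:,0]<x+8)]; print(x,len(w),w.mean(0).round(1) if len(w) else "")
q=sel(C[0],15,90,380,480,150,260); print("vise",len(q),q.max(0) if len(q) else 0); q=sel(C[1],15,90,380,480,150,260); print("vise",len(q),q.max(0) if len(q) else 0)
```

```text
t deck 1438 z44.4 [604.4  80.8] [122.  218.9] 7.1 circ 115.9
t box 1048 z30.0 [574.5   9.1] [116.9 160. ] 34.8 circ 86.3
t jar 296 z74.7 [435.4 101.3] [41.8 42.2] 22.8 circ 21.8
t blue 644 z114.4 [606.7 -85.9] [64.1 63.1] 86.7 circ 32.9
t turq 246 z74.4 [ 712.7 -108.1] [42.1 41.8] 58.9 circ 22.3
t carton 569 z61.9 [760.1  44.6] [59.8 60.2] 13.7 circ 40.8
t pad 246 z196.5 [608.8 193.5] [25.8 39.9] 8.6 circ 21.3
t cheek 240 z152.7 [618.4 142. ] [42.8 82.4] 7.2 circ 42.3
s deck 1133 z46.0 [599.6  84.3] [230.  102.1] 85.4 circ 116.2
s box 886 z31.9 [558.1  29.3] [ 65.1 155.9] 6.9 circ 80.2
s jar 370 z76.6 [434.7 100.8] [42.5 43.4] 56.2 circ 22.8
s blue 414 z116.7 [606.5 -85.9] [66.  63.6] 12.5 circ 34.2
s turq 172 z76.4 [ 712.1 -107.5] [42.2 41.3] 24.8 circ 22.1
s carton 361 z64.2 [759.7  45.2] [59.  62.9] 13.3 circ 39.5
s pad 207 z197.9 [607.1 193.3] [24.9 40.9] 4.8 circ 22.1
s cheek 253 z153.3 [614.9 141.9] [38.  84.2] 7.4 circ 43.4
t orange 92 [227.  285.5] [464.4 174.8] [29.9 22.3] 6.8 mean [464.3 174.8] depthmed [463.8 174.8   9.7]
t red 174 [204.4 211.4] [609.8 193.7] [22.8 38.7] 1
[... 186 characters left out ...]
  180.    8.3]
510 12 [514.2 179.6   9.6]
518 12 [521.7 181.1   9. ]
526 12 [529.4 182.    9. ]
534 2 [535.5 183.    8.1]
542 0 
s orange 163 [317.7 321.1] [463.2 173.7] [29.5 22.2] 6.9 mean [463.2 173.8] depthmed [462.2 175.9  12. ]
s red 130 [229.4 214.7] [612.9 191.6] [33.3 25.7] 4.2 mean [614.2 190.5] depthmed [602.5 208.  201.8]
s shaftpts 242
470 61 [473.9 178.   10.8]
478 29 [481.8 176.5  10.6]
486 27 [490.  179.3  10. ]
494 25 [498.1 179.2  10.1]
502 26 [505.9 180.4  10. ]
510 27 [514.2 180.6   9.6]
518 25 [521.8 181.3   9.8]
526 19 [529.4 182.2   9.5]
534 3 [536.2 185.3   7. ]
542 0 
vise 811 [438.61940966 259.89049892  53.22750002]
vise 1646 [437.83730393 259.99902187  54.06469444]
```

Run:
```python
from h import *
t=load("top0.npz");s=load("scene0.npz")
for yaw in (7.2,):
  a=np.radians(yaw); ey=np.array([np.cos(a),np.sin(a)]); ex=np.array([np.sin(a),-np.cos(a)]); o=np.array([622.,81.5])
  for n,f in(("t",t),("s",s)):
    P=cloud(f); x=(P[...,:2]-o)@ex; y=(P[...,:2]-o)@ey; z=P[...,2]
    def ed(nm,m,v):
        q=v[m]; print(n,nm,len(q),np.percentile(q,[1,3,50,97,99]).round(1) if len(q) else "")
    def line(nm,m,h,v,w,side,bins):  # edge slope along v
        r=[]
        for b in bins:
            k=m&(v>b)&(v<b+8)
            if k.sum()>1: r.append((b+4,(w[k].min() if side<0 else w[k].max())))
        if len(r)>2:
            r=np.array(r); p=np.polyfit(r[:,0],r[:,1],1); print(n,nm,"edge",np.median(r[:,1]).round(1),"slope deg",np.degrees(p[0]).round(2))
    d=(abs(z-44)<4)&(x>-130)&(x<115)&(y<60)&(y>-60)
    ed("deck x",d,x); line("deck back",d,0,x,y,1,range(-110,90,8)); line("deck front",d,0,x,y,-1,range(-110,-20,8))
    b=(abs(z-30)<4)&(x>-20)&(x<120)&(y<-50)&(y>-120)
    ed("box x",b,x); line("box front",b,0,x,y,-1,range(0,100,8))
    c=(abs(z-152)<4)&(x>-115)&(x<-35)&(abs(y)<25)
    ed("cheek x",c&(abs(y)>11),x); line("cheek front",c,0,x,y,-1,range(-102,-50,8)); line("cheek back",c,0,x,y,1,range(-102,-50,8))
    p=(z>180)&(z<212)&(x>-150)&(x<-80)&(abs(y)<30); ed("pad x",p,x);ed("pad y",p,y)
    k=(z>60)&(z<80)&(x>20)&(x<60)&(y<-40)&(y>-110); print(n,"ball",k.sum(),[np.median(v[k]).round(1) for v in(x,y,z)] if k.any() else 0)
    w=(z>70)&(z<85)&(x>20)&(x<100)&(abs(y)<40); ed("wall x",w,x);ed("wall y",w,y)
    fk=(z>128)&(z<140)&(abs(x)<20)&(abs(y)<25); ed("fork x",fk,x);ed("fork y",fk,y)
```

```text
t deck x 1434 [-109.1 -105.1   25.7  102.7  106.5]
t deck back edge 41.1 slope deg 13.62
t deck front edge -40.4 slope deg -0.06
t box x 829 [  2.7   4.7  58.5 109.  113.9]
t box front edge -100.9 slope deg -0.09
t cheek x 155 [-101.4  -99.3  -66.4  -41.3  -40.6]
t cheek front edge -17.1 slope deg -0.41
t cheek back edge 19.6 slope deg 2.65
t pad x 282 [-132.2 -130.  -109.9  -88.5  -86.6]
t pad y 282 [-11.8 -11.3  -0.2  12.7  13.7]
t ball 26 [np.float64(48.3), np.float64(-89.8), np.float64(75.0)]
t wall x 199 [59.  60.5 75.6 97.3 98.7]
t wall y 199 [-33.9 -31.4   1.1  32.9  34.8]
t fork x 171 [-16.  -14.5   1.3  11.9  12.4]
t fork y 171 [-18.5 -16.9  -0.1  19.6  21.6]
s deck x 1104 [-110.3 -109.6  -44.9   92.4  104. ]
s deck back edge -0.5 slope deg -12.69
s deck front edge -41.5 slope deg -0.06
s box x 639 [  2.    2.8  35.6 107.2 114.8]
s box front edge -102.3 slope deg -0.41
s cheek x 202 [-101.9 -101.   -81.3  -41.7  -39.7]
s cheek front edge -18.2 slope deg 0.29
s cheek back edge 18.5 slope deg -36.51
s pad x 246 [-132.5 -131.8 -125.5  -95.9  -93.6]
s pad y 246 [-12.8 -12.4  -6.5  10.7  11.8]
s ball 48 [np.float64(46.7), np.float64(-88.7), np.float64(74.2)]
s wall x 175 [59.5 60.1 77.7 97.5 99.9]
s wall y 175 [-35.6 -35.  -13.2   8.4  10.2]
s fork x 113 [-13.9 -11.9   2.   11.2  11.8]
s fork y 113 [-20.8 -20.4  -8.4  16.8  21.2]
```

Add to h.py:
```python
O=np.array([622.2,79.0]); A=np.radians(7.2); EY=np.array([np.cos(A),np.sin(A)]); EX=np.array([np.sin(A),-np.cos(A)])
def sh(p): d=np.asarray(p,float)[:2]-O; return np.array([d@EX,d@EY])
def where(tgt=None):
    from workcell import env
    st=env.state(); p=st["ee_pos"]; yaw=st["ee_rot"][2]; a=np.radians(yaw); q=sh(p)
    print("t%.2f shaker xy"%st["time_s"],q.round(1),"z%.1f"%p[2],"rot",st["ee_rot"].round(1),"F",st["force"].round(1),"w%.1f g%.1f"%(st["gripper_width"],st["gripper_force"]))
    if tgt is not None:
        d=np.array([*(np.asarray(tgt[:2])-q),tgt[2]-p[2]]); w=d[0]*EX+d[1]*EY
        print("need tool units",np.round(np.array([w@[np.cos(a),np.sin(a)],w@[np.sin(a),-np.cos(a)],-d[2]])/40,3))
    return st
```

```text
(no output)
```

Call:
send_rows --steps '[[[0,0,0,1,1],[0,0,0,1,1],[0,0,0,1,1],[0,0,0,1,1],[0,0,0,1,1]]]'

```text
time_s: 0.52
ee_pos: [189.4, 542.6, 213.5]
ee_rot: [-180.0, 0.0, 126.0]
force: [-0.8, -0.3, -0.4]
gripper_width: 91.0
gripper_force: 0.0
```

Call:
send_rows --steps '[[[0,0,0,1,1],[0,0,0,1,1],[0,0,0,1,1],[0,0,0,1,1],[0,0,0,0.25,1]]]'

```text
time_s: 0.93
ee_pos: [189.4, 542.6, 213.5]
ee_rot: [-180.0, 0.1, 96.9]
force: [0.3, 1.0, 0.2]
gripper_width: 91.4
gripper_force: 0.0
```

Call:
send_rows --steps '[[[-0.8,0.3,0,0,1],[-0.8,0.3,0,0,1],[-0.8,0.3,0,0,1],[-0.8,0.3,0,0,1],[-0.8,0.3,0,0,1]]]'

```text
time_s: 1.35
ee_pos: [269.1, 390.0, 213.5]
ee_rot: [-180.0, 0.0, 97.2]
force: [0.4, 0.5, -0.4]
gripper_width: 91.3
gripper_force: 0.0
```

Call:
send_rows --steps '[[[-0.8,0.3,0,0,1],[-0.8,0.3,0,0,1],[-0.8,0.3,0,0,1],[-0.8,0.3,0,0,1],[-0.8,0.3,0,0,1]]]'

```text
time_s: 1.77
ee_pos: [348.6, 238.7, 213.8]
ee_rot: [-180.0, 0.0, 97.2]
force: [1.9, 0.7, -0.5]
gripper_width: 91.0
gripper_force: 0.0
```

```bash
python3 -c "
from h import *
print(sh((435,101))); where((-45.3,-183,140))"
```

```text
[ -45.28890475 -182.96654095]
t1.77 shaker xy [-192.7 -251.5] z213.8 rot [-180.     0.    97.2] F [ 1.9  0.7 -0.5] w91.0 g0.0
need tool units [-3.685  1.712  1.844]
```

Call:
send_rows --steps '[[[-0.75,0.34,0,0,1],[-0.75,0.34,0,0,1],[-0.75,0.34,0,0,1],[-0.75,0.34,0,0,1],[-0.69,0.35,0,0,1]]]'

```text
time_s: 2.18
ee_pos: [434.9, 100.6, 213.8]
ee_rot: [-180.0, 0.0, 97.1]
force: [-0.7, 0.4, -0.3]
gripper_width: 91.2
gripper_force: 0.0
```

Call:
send_rows --steps '[[[0,0,0.9,0,1],[0,0,0.9,0,1],[0,0,0.9,0,1],[0,0,0.9,0,1],[0,0,0.7,0,1]]]'

```text
time_s: 2.6
ee_pos: [433.2, 101.9, 39.5]
ee_rot: [-179.8, 0.0, 97.1]
force: [-0.2, -0.2, 0.3]
gripper_width: 91.5
gripper_force: 0.0
```

```bash
python3 -c "
from h import *
where((-45.3,-183,41))"
```

```text
t2.60 shaker xy [ -46.4 -184.6] z39.5 rot [-179.8    0.    97.1] F [-0.2 -0.2  0.3] w91.5 g0.0
need tool units [-0.029  0.04  -0.037]
```

Call:
send_rows --steps '[[[-0.03,0.04,-0.04,0,0.6],[0,0,0,0,0.4],[0,0,0,0,0.2],[0,0,0,0,0],[0,0,0,0,0]]]' --squeeze 20

```text
time_s: 3.02
ee_pos: [437.8, 101.8, 45.3]
ee_rot: [179.8, -0.0, 97.2]
force: [0.6, 0.2, -0.0]
gripper_width: 61.0
gripper_force: 0.0
```

Call:
send_rows --steps '[[[0,0,0,0,0],[0,0,0,0,0],[0,0,0,0,0],[0,0,0,0,0],[0,0,0,0,0]]]'

```text
time_s: 3.43
ee_pos: [436.5, 101.5, 44.1]
ee_rot: [180.0, -0.0, 97.2]
force: [-2.7, -0.4, 5.1]
gripper_width: 43.5
gripper_force: 20.0
```

Call:
send_rows --steps '[[[0,0,-0.2,0,0],[0,0,-0.6,0,0],[0,0,-0.8,0,0],[0,0,-0.8,0,0],[0,0,-0.8,0,0]]]'

```text
time_s: 3.85
ee_pos: [436.0, 101.4, 173.1]
ee_rot: [-180.0, -0.0, 97.2]
force: [0.6, 0.1, -1.7]
gripper_width: 43.2
gripper_force: 19.9
```

```bash
python3 -c "
from h import *
where((50,0,150))"
```

```text
t3.85 shaker xy [ -45.5 -181.9] z173.1 rot [-180.    -0.    97.2] F [ 0.6  0.1 -1.7] w43.2 g19.9
need tool units [-2.385  4.549  0.579]
```

Call:
send_rows --steps '[[[-0.8,0,0,0,0],[-0.8,0,0,0,0],[-0.78,0.3,0,0,0],[0,0.8,0,0,0],[0,0.8,0,0,0]]]'

```text
time_s: 4.27
ee_pos: [524.1, 14.6, 172.3]
ee_rot: [180.0, 0.0, 97.0]
force: [0.6, 0.2, 0.0]
gripper_width: 43.5
gripper_force: 19.9
```

Call:
send_rows --steps '[[[0,0.8,0,0,0],[0,0.8,0,0,0],[0,0.7,0,0,0],[0,0.35,0,0,0],[0,0,0,0,0]]]'

```text
time_s: 4.68
ee_pos: [631.8, 30.0, 170.8]
ee_rot: [179.9, -0.0, 97.2]
force: [0.6, -0.8, -1.9]
gripper_width: 43.6
gripper_force: 19.9
```

Call:
send_rows --steps '[[[0,0,0.5,0,0],[0,0,0.5,0,0],[0,0,0.4,0,0],[0,0,0,0,0],[0,0,0,0,0]]]'

```text
time_s: 5.1
ee_pos: [627.7, 29.7, 115.3]
ee_rot: [-179.9, -0.0, 97.2]
force: [0.8, -0.4, -0.3]
gripper_width: 43.5
gripper_force: 19.9
```

Run:
```python
from h import *
where((50,0,91))
from workcell import env
f=env.grab_frame("scene"); np.savez("s1.npz",**f); g=env.grab_frame("top"); np.savez("t1.npz",**g)
a=cv2.resize(f["pixels"][160:310,200:350],(400,400),interpolation=cv2.INTER_CUBIC)
b=cv2.resize(g["pixels"][150:300,180:330],(400,400),interpolation=cv2.INTER_CUBIC)
cv2.imwrite("pics/c.png",np.hstack([a,b])[...,::-1])
```

```text
t5.10 shaker xy [49.6 -0.7] z115.3 rot [-179.9   -0.    97.2] F [ 0.8 -0.4 -0.3] w43.5 g19.9
need tool units [-0.009  0.019  0.607]
```

View pics/c.png

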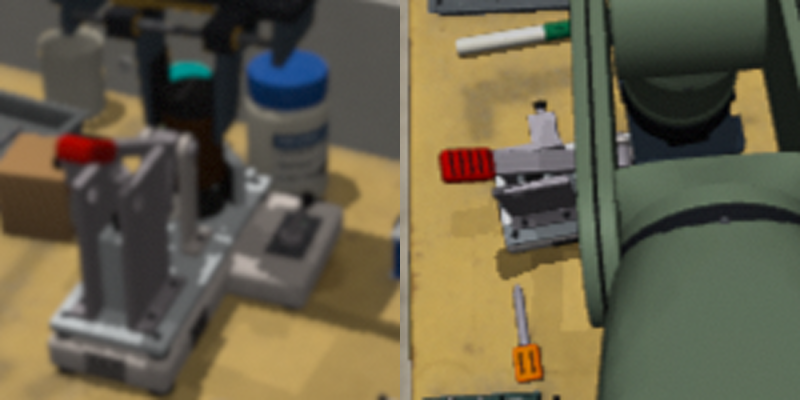

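The left half shows the jar held upright above the cradle at about (195,150), with the front finger at (230,110). Nothing is touching. Lowering now.

Call:
send_rows --steps '[[[0,0.02,0.2,0,0],[0,0,0.2,0,0],[0,0,0.1,0,0],[0,0,0.05,0,0],[0,0,0,0,0]]]'

```text
time_s: 5.62
ee_pos: [629.2, 29.7, 92.7]
ee_rot: [-179.9, -0.0, 97.2]
force: [-0.0, -0.3, -2.0]
gripper_width: 43.4
gripper_force: 19.9
```

```bash
python3 -c "
from h import *
where((50,0,91))"
```

```text
t5.62 shaker xy [49.8  0.8] z92.7 rot [-179.9   -0.    97.2] F [-0.  -0.3 -2. ] w43.4 g19.9
need tool units [-0.005 -0.019  0.042]
```

Call:
send_rows --steps '[[[0,0,0.03,0,0],[0,0,0.03,0,0],[0,0,0,0,0]]]'

```text
time_s: 5.87
ee_pos: [630.0, 29.8, 91.4]
ee_rot: [180.0, 0.0, 97.2]
force: [0.5, -0.3, -0.3]
gripper_width: 43.0
gripper_force: 19.9
```

```bash
python3 -c "
from h import *
where((50,0,91))"
```

```text
t5.87 shaker xy [49.8  1.5] z91.4 rot [180.    0.   97.2] F [ 0.5 -0.3 -0.3] w43.0 g19.9
need tool units [-0.005 -0.038  0.009]
```

Call:
send_rows --steps '[[[0,0,0.03,0,0],[0,0,0.03,0,0],[0,0,0,0,0]]]'

```text
time_s: 6.12
ee_pos: [630.0, 29.7, 91.1]
ee_rot: [179.9, 0.0, 97.2]
force: [-2.5, -0.8, 9.2]
gripper_width: 43.3
gripper_force: 20.0
```

Call:
send_rows --steps '[[[0,0,0.03,0,0],[0,0,0,0,0],[0,0,0,0,0]]]'

```text
time_s: 6.37
ee_pos: [630.0, 29.6, 91.0]
ee_rot: [179.9, 0.0, 97.2]
force: [-4.8, -1.0, 14.2]
gripper_width: 43.5
gripper_force: 20.1
```

Call:
send_rows --steps '[[[0,0,0.03,0,0],[0,0,0,0,0],[0,0,0,0,0]]]'

```text
time_s: 6.62
ee_pos: [629.7, 29.5, 90.6]
ee_rot: [179.9, 0.0, 97.2]
force: [-7.1, -0.9, 19.4]
gripper_width: 43.3
gripper_force: 20.1
```

Contact came at the expected deck height. Now I'll ease off, release and retreat upward.

Call:
send_rows --steps '[[[0,0,-0.06,0,0],[0,0,0,0,0.55],[0,0,0,0,0.65],[0,0,0,0,0.75],[0,0,0,0,0.8]]]'

```text
time_s: 7.03
ee_pos: [629.6, 29.8, 88.2]
ee_rot: [-180.0, -0.0, 97.2]
force: [1.0, 0.3, -0.1]
gripper_width: 67.2
gripper_force: 0.0
```

Call:
send_rows --steps '[[[0,0,0,0,0.8],[0,0,-0.4,0,0.8],[0,0,-0.8,0,0.8],[0,0,-0.8,0,0.8],[0,0,-0.8,0,0.8]]]'

```text
time_s: 7.45
ee_pos: [629.4, 29.8, 201.4]
ee_rot: [-179.9, -0.0, 97.2]
force: [0.5, -0.7, -0.1]
gripper_width: 72.5
gripper_force: 0.0
```

Call:
send_rows --steps '[[[0,0,-0.8,0,0.4],[0,0,-0.8,0,0.2],[0.9,0,0,0,0],[0.9,0,0,0,0],[0.9,0,0,0,0]]]'

```text
time_s: 7.87
ee_pos: [616.3, 137.6, 265.3]
ee_rot: [179.9, -0.0, 97.1]
force: [0.8, 0.5, -0.3]
gripper_width: 42.2
gripper_force: 0.0
```

Call:
send_rows --steps '[[[0.9,0,0,0,0],[0.6,0,0,0,0],[0,0,0,0,0]]]'

```text
time_s: 8.12
ee_pos: [607.8, 201.3, 264.1]
ee_rot: [-180.0, -0.1, 97.4]
force: [-0.2, 1.1, 0.4]
gripper_width: 22.9
gripper_force: 0.0
```

Run:
```python
from h import *
where((-115,0,215))
from workcell import env
f=env.grab_frame("scene"); g=env.grab_frame("top")
for n,F in(("s",f),("t",g)):
    P=cloud(F); x=(P[...,:2]-O)@EX; y=(P[...,:2]-O)@EY; z=P[...,2]
    m=(z>112)&(z<130)&(abs(x-50)<32)&(abs(y)<35); print(n,m.sum(), cv2.minEnclosingCircle(np.c_[x[m],y[m]].astype(np.float32)) if m.sum()>5 else "",np.median(z[m]))
    m=(z>170)&(z<206)&(x>-145)&(x<-88)&(abs(y)<16); print("pad",m.sum(),[(v[m].min().round(1),v[m].max().round(1)) for v in(x,y,z)] if m.any() else 0)
a=cv2.resize(f["pixels"][160:310,200:350],(400,400),interpolation=cv2.INTER_CUBIC)
b=cv2.resize(g["pixels"][150:300,180:330],(400,400),interpolation=cv2.INTER_CUBIC)
cv2.imwrite("pics/d.png",np.hstack([a,b])[...,::-1])
```

```text
t8.12 shaker xy [-123.2    1. ] z264.1 rot [-1.80e+02 -1.00e-01  9.74e+01] F [-0.2  1.1  0.4] w22.9 g0.0
need tool units [-0.204 -0.027  1.229]
s 252 ((51.49709701538086, -0.4599596858024597), 23.34804344177246) 123.55223790790134
pad 246 [(np.float64(-135.3), np.float64(-88.1)), (np.float64(-13.2), np.float64(12.4)), (np.float64(173.8), np.float64(206.0))]
t 298 ((50.27162551879883, 0.6026466488838196), 21.82585906982422) 121.27887232516201
pad 43 [(np.float64(-97.3), np.float64(-88.0)), (np.float64(-7.6), np.float64(10.8)), (np.float64(174.8), np.float64(189.0))]
```

View pics/d.png

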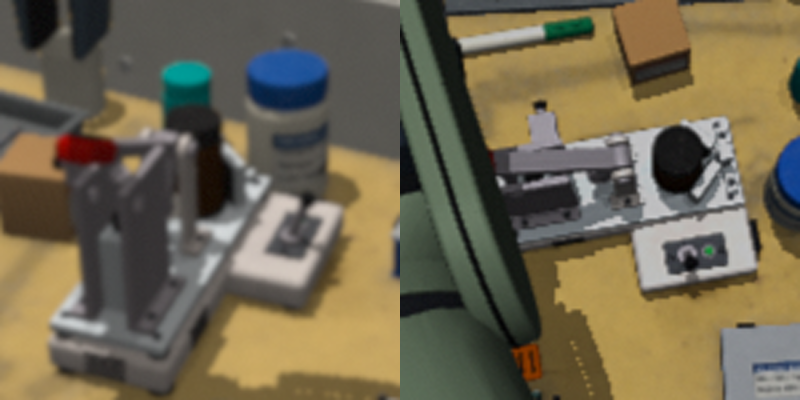

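Jar measured at shaker (50.5, 0), upright in the cradle (d.png left 195,160; right 677,158). Next, the lever.

Call:
send_rows --steps '[[[0,0,0.6,0,0],[0,0,0.6,0,0],[0,-0.02,0.1,0,0],[0,0,0.1,0,0],[0,0,0.1,0,0]]]'

```text
time_s: 8.63
ee_pos: [608.6, 195.5, 205.4]
ee_rot: [179.9, -0.0, 97.1]
force: [-1.2, 0.7, 3.1]
gripper_width: 0.7
gripper_force: 1.6
```

Call:
send_rows --steps '[[[0.02,0,0.15,0,0],[0.03,0,0.15,0,0],[0.03,0,0.15,0,0],[0.03,0,0.15,0,0],[0.03,0,0.15,0,0]]]'

```text
time_s: 9.05
ee_pos: [608.5, 204.3, 177.2]
ee_rot: [179.7, -0.3, 97.1]
force: [-2.7, 5.9, 10.1]
gripper_width: 0.4
gripper_force: 5.3
```

Call:
send_rows --steps '[[[0.03,0,0.15,0,0],[0.03,0,0.15,0,0],[0.03,0,0.15,0,0],[0.02,0,0.15,0,0],[0.01,0,0.15,0,0]]]'

```text
time_s: 9.47
ee_pos: [608.2, 208.5, 147.0]
ee_rot: [179.7, -0.2, 97.2]
force: [0.1, 3.2, 6.4]
gripper_width: 0.2
gripper_force: 2.7
```

```bash
python3 -c "
from h import *
where((-133,0,130))"
```

```text
t9.47 shaker xy [-130.3    2.3] z147.0 rot [179.7  -0.2  97.2] F [0.1 3.2 6.4] w0.2 g2.7
need tool units [ 0.068 -0.058  0.425]
```

Call:
send_rows --steps '[[[0.03,-0.03,0.1,0,0],[0.03,-0.02,0.1,0,0],[0,0,0.08,0,0],[0,0,0.06,0,0],[0,0,0,0,0]]]'

```text
time_s: 9.88
ee_pos: [607.9, 209.9, 133.7]
ee_rot: [179.4, -0.1, 97.2]
force: [2.4, 2.8, 5.8]
gripper_width: 0.4
gripper_force: 3.0
```

Call:
send_rows --steps '[[[0,0,0.04,0,0],[0,0,0.04,0,0],[0,0,0,0,0]]]'

```text
time_s: 10.13
ee_pos: [607.9, 210.0, 131.0]
ee_rot: [179.4, -0.1, 97.2]
force: [2.9, 2.8, 6.6]
gripper_width: 0.4
gripper_force: 3.6
```

```bash
python3 -c "
from h import *
where((-133,0,130))"
```

```text
t10.13 shaker xy [-131.8    2.3] z131.0 rot [ 1.794e+02 -1.000e-01  9.720e+01] F [2.9 2.8 6.6] w0.4 g3.6
need tool units [ 0.03  -0.056  0.025]
```

Call:
send_rows --steps '[[[0,0,0.04,0,0],[0,0,0.03,0,0],[0,0,0,0,0]]]'

```text
time_s: 10.38
ee_pos: [607.9, 210.1, 128.9]
ee_rot: [179.4, -0.1, 97.2]
force: [2.7, 1.8, 9.2]
gripper_width: 0.4
gripper_force: 4.5
```

Call:
send_rows --steps '[[[0,0,0.04,0,0],[0,0,0.03,0,0],[0,0,0,0,0]]]'

```text
time_s: 10.63
ee_pos: [608.0, 210.2, 128.7]
ee_rot: [179.3, -0.1, 97.2]
force: [-1.4, 1.6, 19.7]
gripper_width: 0.8
gripper_force: 10.0
```

Run:
```python
from h import *
where((-133,0,130))
from workcell import env
f=env.grab_frame("scene"); np.savez("s2.npz",**f)
P=cloud(f); x=(P[...,:2]-O)@EX; y=(P[...,:2]-O)@EY; z=P[...,2]
h=cv2.cvtColor(f["pixels"],cv2.COLOR_RGB2HSV); r=cv2.inRange(h,(0,180,60),(4,255,255))>0
m=r&(x<-80)&(abs(y)<40); print(m.sum(),[np.percentile(v[m],[2,50,98]).round(1) for v in(x,y,z)])
```

```text
t10.63 shaker xy [-131.9    2.4] z128.7 rot [ 1.793e+02 -1.000e-01  9.720e+01] F [-1.4  1.6 19.7] w0.8 g10.0
need tool units [ 0.027 -0.059 -0.033]
154 [array([-152. , -144.3, -117.8]), array([-12.6,  -8.6,   5.9]), array([119.9, 127.3, 131.4])]
```

The stop was reached at the expected height, so I lift clear and check whether it holds.

Call:
send_rows --steps '[[[0,0,-0.1,0,0],[0,0,-0.3,0,0],[0,0,-0.8,0,0],[0,0,-0.8,0,0],[0,0,-0.3,0,0]]]'

```text
time_s: 11.1
ee_pos: [606.8, 209.1, 219.9]
ee_rot: [179.5, -0.1, 97.2]
force: [0.4, -0.0, 0.1]
gripper_width: 0.4
gripper_force: 0.0
```

Call:
send_rows --steps '[[[-0.08,-0.75,0,0,0.2],[-0.08,-0.75,0,0,0.4],[-0.08,-0.75,0,0,0.6],[-0.08,-0.75,0,0,0.6],[-0.08,-0.7,0,0,0.6]]]'

```text
time_s: 11.52
ee_pos: [458.4, 173.8, 214.8]
ee_rot: [179.9, 0.0, 97.2]
force: [0.8, 0.1, 0.5]
gripper_width: 30.6
gripper_force: 0.0
```

Call:
send_rows --steps '[[[0,0,0,-1,0.6],[0,0,0,-1,0.6],[0,0,0,-1,0.6],[0,0,0,-1,0.6],[0,0,0,-1,0.6]]]'

```text
time_s: 11.93
ee_pos: [460.0, 174.3, 215.1]
ee_rot: [179.9, 0.1, 131.9]
force: [-0.9, -0.0, -1.0]
gripper_width: 54.8
gripper_force: 0.0
```

Call:
send_rows --steps '[[[0,0,0,-1,0.6],[0,0,0,-1,0.6],[0,0,0,-1,0.6],[0,0,0,-1,0.6],[0,0,0,-1,0.6]]]'

```text
time_s: 12.35
ee_pos: [460.1, 174.3, 215.0]
ee_rot: [180.0, 0.1, 166.3]
force: [-0.0, 0.5, 0.1]
gripper_width: 54.7
gripper_force: 0.0
```

Call:
send_rows --steps '[[[0,0,0,-1,0.6],[0,0,0,-1,0.6],[0,0,0,-1,0.6],[0,0,0,-0.09,0.6],[0,0,0,0,0.6]]]'

```text
time_s: 12.77
ee_pos: [459.9, 174.3, 214.8]
ee_rot: [-180.0, 0.1, -173.0]
force: [1.1, 0.6, 0.1]
gripper_width: 54.8
gripper_force: 0.0
```

Run:
```python
from h import *
where((-114.5,-146.5,100))
from workcell import env
f=env.grab_frame("scene"); np.savez("s3.npz",**f)
g=env.grab_frame("top"); np.savez("t3.npz",**g)
for F in(f,g):
    P=cloud(F); x=(P[...,:2]-O)@EX; y=(P[...,:2]-O)@EY; z=P[...,2]
    h=cv2.cvtColor(F["pixels"],cv2.COLOR_RGB2HSV); r=cv2.inRange(h,(0,180,60),(4,255,255))>0
    m=r&(x<-80)&(abs(y)<40); print(m.sum(),[np.percentile(v[m],[2,50,98]).round(1) for v in(x,y,z)] if m.any() else 0)
    m=(z>112)&(z<130)&(abs(x-50)<32)&(abs(y)<35); print(m.sum(), cv2.minEnclosingCircle(np.c_[x[m],y[m]].astype(np.float32)) if m.sum()>5 else "")
    o=cv2.inRange(h,(5,200,150),(17,255,255))>0; o&=(y<-100)&(x<-80)&(z<30); v,u=np.where(o)
    if len(u)>20:
        W=np.array([sh(onz(F,a,b,10)) for a,b in zip(u,v)],np.float32); print("pin",len(u),cv2.minAreaRect(W))
a=cv2.resize(f["pixels"][185:305,210:330],(600,600),interpolation=cv2.INTER_CUBIC)
cv2.imwrite("pics/e.png",a[...,::-1])
```

```text
t12.77 shaker xy [-114.9 -149.1] z214.8 rot [-1.80e+02  1.00e-01 -1.73e+02] F [1.1 0.6 0.1] w54.8 g0.0
need tool units [-0.064 -0.011  2.87 ]
265 [array([-151.6, -137.4, -117.9]), array([-12.3,  -4.1,   9.6]), array([127. , 136.1, 138.6])]
266 ((55.06928253173828, 0.5605761408805847), 22.976171493530273)
pin 164 ((-113.95205688476562, -145.49136352539062), (28.443143844604492, 22.87699317932129), 88.05819702148438)
134 [array([-142.4, -125.9, -112.9]), array([-10.5,   0.8,  11.3]), array([130.1, 134.5, 137.5])]
301 ((53.81885528564453, 0.983240008354187), 21.92015266418457)
```

View pics/e.png

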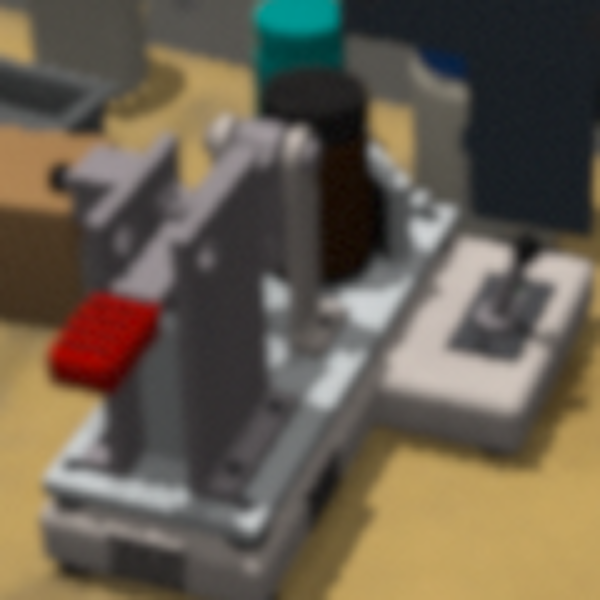

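The lever holds itself down with the red pad level at (105,340), and the jar is pressed into the V at (315,170). The front cheek hole is at (208,257), which is scene pixel (251.6,236.4). I'll locate it by casting a ray onto the cheek's outer face.

Run:
```python
from h import *
f=load("s3.npz")
def onface(u,v,Y):
    o,d=ray(f,u,v); s=(Y-sh(o)[1])/(EY@d[:2]); p=o+s*d; return np.r_[sh(p),p[2]].round(1)
print("hole",onface(251.6,236.4,-18.5),onface(250.9,236.4,-18.5))
print("top-left corner front",onface(210+185/5,185+240/5,-18.5)," top right",onface(210+268/5,185+152/5,-18.5))
print("back hole inner face y12.5", onface(210+123/5,185+238/5,12.5))
# refined centroid
g=cv2.cvtColor(f["pixels"],cv2.COLOR_RGB2GRAY).astype(int); print(g[229:245,244:262])
# expected projections
for x in(-70,-75,-80):
    for Y,y in((-18.5,'f'),(12.5,'b')):
        print(x,y,proj(f,np.r_[O+x*EX+Y*EY,138]).round(1))
```

```text
hole [-86.1 -18.5 137.3] [-88.7 -18.5 139. ]
top-left corner front [-102.4  -18.5  154.4]  top right [-32.  -18.5 147.7]
back hole inner face y12.5 [-87.4  12.5 139.2]
[[112 116 122 133 134 121 100  76  57  51  50  48  49  50  51  50  50  53]
 [133 135 137 136 127 106  79  60  52  50  49  49  50  49  50  50  50  50]
 [141 142 140 132 113  88  62  53  51  50  49  50  49  50  51  51  51  51]
 [132 129 127 116  93  70  57  56  55  51  50  51  49  49  51  51  50  51]
 [113 104  99  90  71  58  61  64  61  56  52  51  49  50  51  49  50  53]
 [ 98  78  71  63  57  59  70  75  66  57  53  49  50  48  50  49  49  52]
 [ 96  68  58  52  54  65  84  90  77  62  54  50  49  51  50  51  50  51]
 [ 99  69  56  52  56  74  98 101  85  64  54  50  49  50  48  50  49  50]
 [100  70  57  54  55  74  95 100  83  64  52  49  49  51  50  49  50  50]
 [104  74  57  52  54  65  80  82  70  56  51  50  49  51  49  51  50  53]
 [107  75  57  52  51  55  62  63  58  53  50  50  51  50  50  50  52  55]
 [105  73  57  52  50  50  51  52  52  50  50  49  50  49  48  52  51  60]
 [ 95  70  56  52  50  48  48  50  50  49  49  49  49  49  50  51  53  64]
 [ 80  61  56  54  50  48  49  48  48  49  49  51  50  51  52  50  51  65]
 [ 65  58  54  52  50  48  48  48  48  50  49  50  51  51  50  50  52  62]
 [ 54  55  55  53  52  49  48  48  48  48  50  50  51  49  52  50  52  60]]
-70 f [255.4 231.1]
-70 b [239. 228.]
-75 f [254.2 232.6]
-75 b [237.8 229.4]
-80 f [253.  234.2]
-80 b [236.5 230.9]
```

Run:
```python
from h import *
for nm in("s3.npz","s0"):
    f=load("s3.npz" if nm[1]=="3" else "scene0.npz")
    g=cv2.cvtColor(f["pixels"],cv2.COLOR_RGB2GRAY).astype(float)
    w=g[230:243,247:256]-54; w[w<0]=0
    # exclude the top-edge pixels of cheek
    vv,uu=np.mgrid[230:243,247:256]; w[(vv<233)&(uu<251)]=0
    cu,cv=(w*uu).sum()/w.sum(),(w*vv).sum()/w.sum(); print("hole c",cu,cv)
    for z in(100,110,120):
        a=proj(f,np.r_[O-106*EX-18.5*EY,z]); b=proj(f,np.r_[O-44*EX-18.5*EY,z]); r0,r1=int(round(a[1])),int(round(b[1]))
        print(z,"exp left",a.round(1),g[r0,int(a[0])-5:int(a[0])+6].round(0).tolist(),"exp right",b.round(1),g[r1,int(b[0])-6:int(b[0])+7].round(0).tolist())
    for x in(-85,-88,-91,-94): print(x,proj(f,np.r_[O+x*EX-18.5*EY,138]).round(1))
    o,d=ray(f,cu,cv)
    for z in (138,139.5): p=onz(f,cu,cv,z); print(z,sh(p).round(1))
```

```text
hole c 250.4488888888889 235.75703703703704
100 exp left [248.  260.9] [76.0, 74.0, 68.0, 62.0, 55.0, 55.0, 51.0, 51.0, 49.0, 50.0, 49.0] exp right [262.1 241.3] [49.0, 49.0, 50.0, 51.0, 53.0, 64.0, 97.0, 133.0, 144.0, 130.0, 107.0, 88.0, 78.0]
110 exp left [247.7 256.1] [76.0, 75.0, 74.0, 66.0, 60.0, 56.0, 54.0, 51.0, 49.0, 48.0, 49.0] exp right [261.9 236.7] [49.0, 49.0, 51.0, 50.0, 49.0, 50.0, 50.0, 52.0, 54.0, 55.0, 54.0, 55.0, 65.0]
120 exp left [247.3 251.3] [68.0, 79.0, 78.0, 69.0, 61.0, 56.0, 53.0, 50.0, 50.0, 48.0, 47.0] exp right [261.7 232. ] [51.0, 49.0, 49.0, 51.0, 51.0, 50.0, 51.0, 54.0, 58.0, 57.0, 55.0, 58.0, 66.0]
-85 [251.8 235.7]
-88 [251.1 236.7]
-91 [250.4 237.6]
-94 [249.7 238.5]
138 [-85.9 -16.3]
139.5 [-87.9 -17.3]
hole c 250.91836734693877 235.89795918367346
100 exp left [248.  260.9] [68.0, 67.0, 63.0, 57.0, 50.0, 48.0, 46.0, 45.0, 47.0, 45.0, 45.0] exp right [262.1 241.3] [46.0, 45.0, 46.0, 46.0, 46.0, 50.0, 62.0, 83.0, 101.0, 108.0, 105.0, 92.0, 77.0]
110 exp left [247.7 256.1] [69.0, 69.0, 67.0, 62.0, 55.0, 49.0, 48.0, 45.0, 45.0, 45.0, 45.0] exp right [261.9 236.7] [45.0, 45.0, 45.0, 45.0, 47.0, 44.0, 47.0, 46.0, 48.0, 59.0, 74.0, 84.0, 79.0]
120 exp left [247.3 251.3] [79.0, 88.0, 90.0, 76.0, 60.0, 50.0, 45.0, 44.0, 45.0, 45.0, 44.0] exp right [261.7 232. ] [46.0, 44.0, 45.0, 45.0, 46.0, 46.0, 49.0, 51.0, 50.0, 52.0, 57.0, 61.0, 64.0]
-85 [251.8 235.7]
-88 [251.1 236.7]
-91 [250.4 237.6]
-94 [249.7 238.5]
138 [-86.  -17.3]
139.5 [-88.  -18.3]
```

Call:
send_rows --steps '[[[-0.06,-0.01,0.9,0,0.6],[0,0,0.9,0,0.6],[0,0,0.9,0,0.6],[0,0,0.8,0,0.6],[0,0,0.5,0,0.6]]]'

```text
time_s: 13.28
ee_pos: [460.3, 173.7, 51.5]
ee_rot: [-179.9, -0.2, -172.9]
force: [0.2, -0.3, -1.0]
gripper_width: 54.8
gripper_force: 0.0
```

Call:
send_rows --steps '[[[0,0,0.3,0,0.6],[0,0,0.2,0,0.6],[0,0,0,0,0.6],[0,0,0,0,0.6]]]'

```text
time_s: 13.62
ee_pos: [462.3, 174.5, 34.6]
ee_rot: [180.0, 0.0, -172.9]
force: [-0.1, -0.5, 1.4]
gripper_width: 54.8
gripper_force: 0.0
```

```bash
python3 -c "
from h import *
where((-114.2,-146.5,2.5))"
```

```text
t13.62 shaker xy [-114.8 -146.6] z34.6 rot [ 180.     0.  -172.9] F [-0.1 -0.5  1.4] w54.8 g0.0
need tool units [-0.003 -0.015  0.802]
```

Call:
send_rows --steps '[[[0,-0.01,0.25,0,0.5],[0,0,0.25,0,0.5],[0,0,0.15,0,0.5],[0,0,0.1,0,0.5],[0,0,0,0,0.5]]]'

```text
time_s: 14.03
ee_pos: [461.6, 173.9, 3.8]
ee_rot: [-180.0, -0.1, -172.8]
force: [0.3, -0.1, 0.4]
gripper_width: 45.4
gripper_force: 0.0
```

Call:
send_rows --steps '[[[0,0,0,0,0.5],[0,0,0,0,0.5]]]'

```text
time_s: 14.2
ee_pos: [462.3, 174.1, 4.7]
ee_rot: [180.0, 0.0, -172.8]
force: [0.2, 0.2, 0.2]
gripper_width: 45.4
gripper_force: 0.0
```

Call:
send_rows --steps '[[[0,0,0.07,0,0.4],[0,0,0,0,0.3],[0,0,0,0,0.2],[0,0,0,0,0],[0,0,0,0,0]]]' --squeeze 40

```text
time_s: 14.62
ee_pos: [462.0, 174.0, 1.6]
ee_rot: [180.0, 0.0, -172.8]
force: [-0.1, -0.2, 0.1]
gripper_width: 23.4
gripper_force: 40.0
```

Call:
send_rows --steps '[[[0,0,0,0,0],[0,0,0,0,0],[0,0,0,0,0],[0,0,0,0,0],[0,0,0,0,0]]]'

```text
time_s: 15.03
ee_pos: [462.0, 174.0, 1.6]
ee_rot: [180.0, 0.0, -172.8]
force: [0.1, -0.1, 0.8]
gripper_width: 23.4
gripper_force: 40.0
```

```bash
python3 -c "
from h import *
where((-85,-110,175))"
```

```text
t15.03 shaker xy [-114.4 -147. ] z1.6 rot [ 180.     0.  -172.8] F [ 0.1 -0.1  0.8] w23.4 g40.0
need tool units [-0.926 -0.733 -4.335]
```

Call:
send_rows --steps '[[[0,0,-0.3,0,0],[0,0,-0.7,0,0],[0,0,-0.8,0,0],[0,0,-0.8,0,0],[0,0,-0.73,0,0]]]'

```text
time_s: 15.45
ee_pos: [461.9, 174.0, 136.4]
ee_rot: [180.0, 0.0, -172.8]
force: [0.8, -0.2, -0.9]
gripper_width: 23.4
gripper_force: 40.0
```

Call:
send_rows --steps '[[[-0.3,-0.25,0,0,0],[-0.3,-0.25,0,0,0],[-0.3,-0.235,0,0,0],[0,0,0,0,0],[0,0,0,0,0]]]'

```text
time_s: 15.87
ee_pos: [501.3, 148.3, 132.9]
ee_rot: [-180.0, -0.2, -172.9]
force: [-0.8, -0.0, -0.6]
gripper_width: 23.9
gripper_force: 40.0
```

Run:
```python
from h import *
where((-85,-104,134.6))
from workcell import env
f=env.grab_frame("scene"); np.savez("s4.npz",**f); g=env.grab_frame("top"); np.savez("t4.npz",**g)
a=cv2.resize(f["pixels"][185:305,210:330],(600,600),interpolation=cv2.INTER_CUBIC)
cv2.imwrite("pics/f.png",a[...,::-1])
```

```text
t15.87 shaker xy [ -83.9 -111.2] z132.9 rot [-180.    -0.2 -172.9] F [-0.8 -0.  -0.6] w23.9 g40.0
need tool units [-0.181  0.027 -0.043]
```

View pics/f.png

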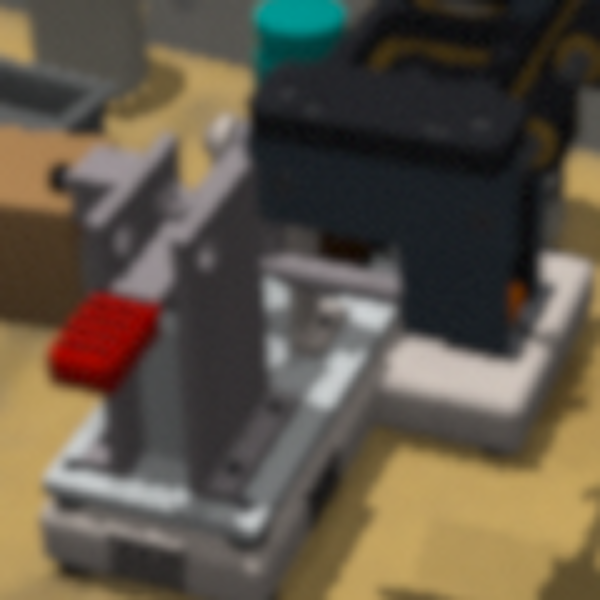

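Run:
```python
from h import *
f=load("s4.npz"); g=cv2.cvtColor(f["pixels"],cv2.COLOR_RGB2GRAY).astype(float)
z0=136.3
pr=[proj(f,np.r_[O-83.9*EX+y*EY,z0]) for y in range(-95,-34,2)]; pr=np.array(pr)
print("tip pred",pr[-1].round(1))
for u in range(264,290,3):
    v=np.interp(u,pr[:,0],pr[:,1]); c=int(round(v)); print(u,"pred %.1f"%v,c-7,g[c-7:c+8,u].astype(int).tolist())
h=proj(f,np.r_[O-85*EX-18.5*EY,138]); print("hole -85:",h)
J=[(proj(f,np.r_[O-84*EX-18.5*EY,138])-h).round(2),(proj(f,np.r_[O-85*EX-17.5*EY,138])-h).round(2),(proj(f,np.r_[O-85*EX-18.5*EY,139])-h).round(2)]; print("J x,y,z",J)
```

```text
tip pred [261.1 238. ]
264 pred 238.0 231 [53, 57, 59, 61, 72, 95, 109, 106, 98, 114, 144, 166, 172, 172, 164]
267 pred 238.0 231 [62, 65, 66, 70, 89, 117, 131, 123, 102, 84, 91, 117, 134, 140, 135]
270 pred 238.0 231 [61, 67, 69, 71, 82, 106, 128, 131, 118, 94, 72, 64, 67, 71, 70]
273 pred 238.0 231 [42, 48, 48, 50, 55, 80, 117, 134, 129, 109, 85, 69, 71, 80, 93]
276 pred 238.0 231 [25, 19, 19, 17, 20, 43, 84, 121, 134, 124, 101, 80, 84, 118, 149]
279 pred 238.0 231 [28, 23, 19, 14, 16, 27, 64, 105, 132, 132, 117, 95, 102, 142, 172]
282 pred 238.0 231 [30, 28, 21, 17, 12, 20, 38, 76, 117, 133, 124, 104, 93, 121, 169]
285 pred 238.0 231 [30, 28, 22, 23, 40, 62, 83, 103, 120, 131, 130, 117, 97, 99, 137]
288 pred 238.0 231 [29, 32, 36, 46, 53, 62, 78, 92, 107, 119, 127, 119, 101, 87, 97]
hole -85: [251.82918157 235.71739881]
J x,y,z [array([ 0.24, -0.31]), array([-0.54, -0.11]), array([-0.03, -0.49])]
```

The shaft shows at f.png (270-400, 262-285), clear of the front cheek, and the hole is at (207,255). I'll bring the tip right up to the face and compare the two directly.

Call:
send_rows --steps '[[[-0.12,0.1,-0.05,0,0],[-0.12,0,0,0,0],[-0.1,0,0,0,0],[0,0,0,0,0],[0,0,0,0,0]]]'

```text
time_s: 16.38
ee_pos: [514.5, 155.2, 136.7]
ee_rot: [180.0, -0.0, -172.8]
force: [-0.5, 0.4, -0.9]
gripper_width: 23.1
gripper_force: 40.0
```

Run:
```python
from h import *
where((-88,-96,134.6))
from workcell import env
f=env.grab_frame("scene"); np.savez("s5.npz",**f); g=env.grab_frame("top"); np.savez("t5.npz",**g)
a=cv2.resize(f["pixels"][215:265,235:285],(600,600),interpolation=cv2.INTER_CUBIC)
a=cv2.convertScaleAbs(a,alpha=1.6)
b=cv2.resize(g["pixels"][190:240,190:206+0+0],(192,600)) if 0 else None
cv2.imwrite("pics/g.png",a[...,::-1])
```

```text
t16.38 shaker xy [-89.1 -97.3] z136.7 rot [ 180.    -0.  -172.8] F [-0.5  0.4 -0.9] w23.1 g40.0
need tool units [-0.032 -0.027  0.052]
```

View pics/g.png

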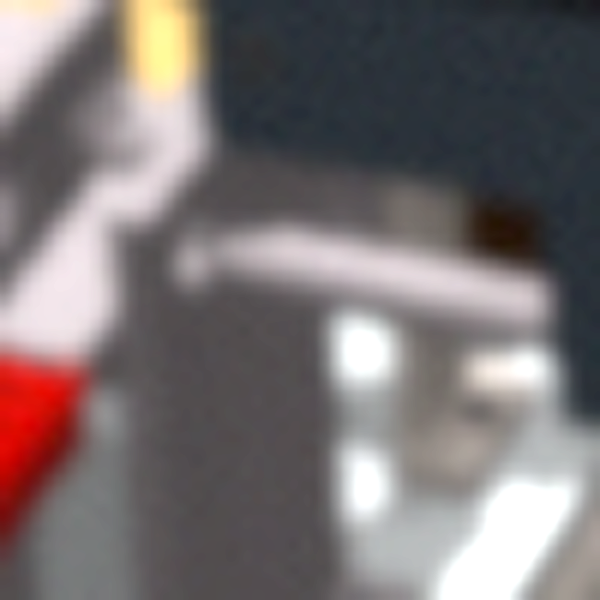

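In g.png the hole is at (190,255) and the pin's tip at (215,258), with its axis running into the hole. After trimming height and x along that sight line, I'll insert slowly.

Call:
send_rows --steps '[[[0,-0.057,0.052,0,0],[0,0,0,0,0],[-0.1,0,0,0,0],[-0.1,0,0,0,0],[0,0,0,0,0]]]'

```text
time_s: 16.9
ee_pos: [523.7, 153.9, 134.8]
ee_rot: [180.0, 0.1, -172.8]
force: [1.0, 0.1, 0.0]
gripper_width: 23.3
gripper_force: 40.0
```

Call:
send_rows --steps '[[[-0.05,0,0,0,0],[-0.05,0,0,0,0],[0,0,0,0,0]]]'

```text
time_s: 17.15
ee_pos: [527.0, 154.3, 134.7]
ee_rot: [180.0, 0.0, -172.8]
force: [-0.3, -0.1, -0.3]
gripper_width: 23.4
gripper_force: 40.0
```

Run:
```python
from h import *
where((-86.8,-36,134.6))
```

```text
t17.15 shaker xy [-86.6 -85. ] z134.7 rot [ 180.     0.  -172.8] F [-0.3 -0.1 -0.3] w23.4 g40.0
need tool units [-1.225e+00  5.000e-03  1.000e-03]
```

Call:
send_rows --steps '[[[-0.1,0,0,0,0],[-0.1,0,0,0,0],[-0.1,0,0,0,0],[0,0,0,0,0]]]'

```text
time_s: 17.48
ee_pos: [539.5, 155.6, 134.6]
ee_rot: [-180.0, 0.0, -172.8]
force: [1.3, -0.9, -0.6]
gripper_width: 23.5
gripper_force: 40.0
```

Call:
send_rows --steps '[[[-0.1,0,0,0,0],[-0.1,0,0,0,0],[-0.1,0,0,0,0],[0,0,0,0,0]]]'

```text
time_s: 17.82
ee_pos: [551.4, 157.2, 134.6]
ee_rot: [-180.0, 0.1, -172.8]
force: [-0.2, -2.1, -0.3]
gripper_width: 23.5
gripper_force: 40.0
```

Run:
```python
from h import *
where((-86.8,-36,134.6))
```

```text
t17.82 shaker xy [-86.5 -60.4] z134.6 rot [-1.800e+02  1.000e-01 -1.728e+02] F [-0.2 -2.1 -0.3] w23.5 g40.0
need tool units [-0.611  0.009 -0.001]
```

Call:
send_rows --steps '[[[0,-0.02,0,0,0],[-0.1,0,0,0,0],[-0.1,0,0,0,0],[-0.1,0,0,0,0],[0,0,0,0,0]]]'

```text
time_s: 18.23
ee_pos: [563.5, 158.2, 134.8]
ee_rot: [180.0, 0.1, -172.8]
force: [-0.2, 0.2, -0.2]
gripper_width: 23.5
gripper_force: 40.0
```

Call:
send_rows --steps '[[[-0.08,0,0,0,0],[-0.08,0,0,0,0],[-0.04,0,0,0,0],[0,0,0,0,0]]]'

```text
time_s: 18.57
ee_pos: [570.8, 159.1, 134.6]
ee_rot: [180.0, 0.0, -172.8]
force: [-0.5, 0.9, -0.3]
gripper_width: 23.5
gripper_force: 40.0
```

Run:
```python
from h import *
where((-86.8,-36,134.6))
```

```text
t18.57 shaker xy [-85.9 -41. ] z134.6 rot [ 180.     0.  -172.8] F [-0.5  0.9 -0.3] w23.5 g40.0
need tool units [-0.124  0.023  0.001]
```

Call:
send_rows --steps '[[[-0.05,0,0,0,0],[-0.05,0,0,0,0],[0,0,0,0,0],[0,0,0,0,0]]]'

```text
time_s: 18.9
ee_pos: [574.3, 159.4, 134.6]
ee_rot: [180.0, -0.0, -172.8]
force: [0.4, -0.4, -0.9]
gripper_width: 23.4
gripper_force: 40.0
```

Call:
send_rows --steps '[[[-0.04,0,0,0,0],[0,0,0,0,0],[0,0,0,0,0]]]'

```text
time_s: 19.15
ee_pos: [575.9, 159.6, 134.7]
ee_rot: [180.0, -0.0, -172.8]
force: [-0.1, -0.0, -0.7]
gripper_width: 23.6
gripper_force: 40.0
```

Call:
send_rows --steps '[[[-0.04,0,0,0,0],[0,0,0,0,0],[0,0,0,0,0]]]'

```text
time_s: 19.4
ee_pos: [575.9, 159.6, 134.6]
ee_rot: [180.0, -0.2, -172.9]
force: [-5.3, -0.8, 3.7]
gripper_width: 23.6
gripper_force: 42.6
```

Run:
```python
from h import *
where((-86.8,-36,134.6))
```

```text
t19.40 shaker xy [-85.8 -35.9] z134.6 rot [ 180.    -0.2 -172.9] F [-5.3 -0.8  3.7] w23.6 g42.6
need tool units [0.004 0.025 0.001]
```

Call:
send_rows --steps '[[[-0.03,0,0,0,0],[0,0,0,0,0],[0,0,0,0,0.35],[0,0,0,0,0.4],[0,0,0,0,0.45]]]'

```text
time_s: 19.82
ee_pos: [575.7, 161.1, 134.1]
ee_rot: [179.8, -0.4, -172.9]
force: [-6.5, 4.0, 1.0]
gripper_width: 39.7
gripper_force: 3.2
```

Call:
send_rows --steps '[[[0,0,0,0,0.45],[0.2,0,0,0,0.45],[0.4,0,0,0,0.45],[0.6,0,0,0,0.3],[0,0,0,0,0]]]'

```text
time_s: 20.23
ee_pos: [527.3, 153.2, 134.5]
ee_rot: [-180.0, -0.2, -172.8]
force: [-1.1, -0.6, 0.1]
gripper_width: 30.4
gripper_force: 0.0
```

Call:
send_rows --steps '[[[0,0,0.1,0,0],[0,0,0,0,0],[0,0,0,0,0],[0,0,0,0,0],[0,0,0,0,0]]]'

```text
time_s: 20.65
ee_pos: [531.8, 154.1, 130.6]
ee_rot: [180.0, 0.0, -172.8]
force: [1.1, 0.4, 0.5]
gripper_width: 0.2
gripper_force: 0.0
```

Run:
```python
from h import *
where((-85.8,-68,131))
from workcell import env
f=env.grab_frame("scene"); np.savez("s6.npz",**f)
P=cloud(f); x=(P[...,:2]-O)@EX; y=(P[...,:2]-O)@EY; z=P[...,2]
h=cv2.cvtColor(f["pixels"],cv2.COLOR_RGB2HSV); o=(cv2.inRange(h,(5,180,120),(17,255,255))>0)&(z>100)&(z<160)&(y<0)&(y>-80)
print(o.sum(),[np.percentile(v[o],[2,50,98]).round(1) for v in(x,y,z)] if o.any() else 0)
a=cv2.resize(f["pixels"][195:295,215:315],(600,600),interpolation=cv2.INTER_CUBIC)
cv2.imwrite("pics/h.png",cv2.convertScaleAbs(a,alpha=1.4)[...,::-1])
```

```text
t20.65 shaker xy [-85.8 -80.3] z130.6 rot [ 180.     0.  -172.8] F [1.1 0.4 0.5] w0.2 g0.0
need tool units [-0.307  0.    -0.01 ]
138 [array([-98.9, -94. , -78. ]), array([-49.5, -36.5, -21.6]), array([139. , 142.8, 146. ])]
```

View pics/h.png

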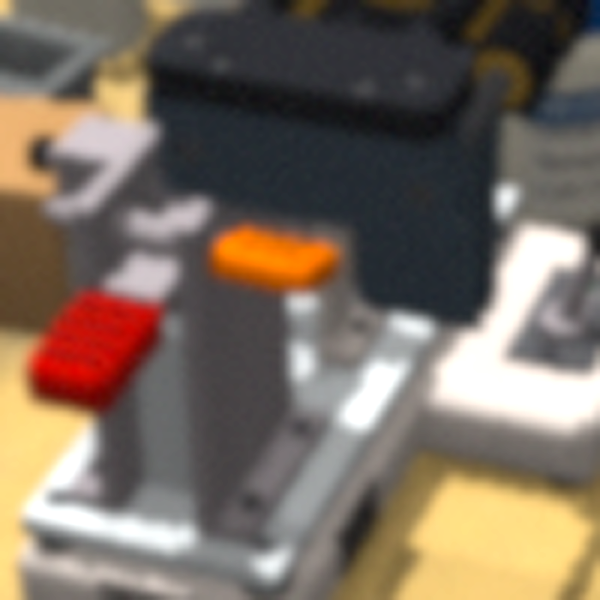

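In h.png the handle sits against the front cheek at (275,258) and the shaft goes through. I'll nudge it from behind with closed fingers to confirm it's home.

Call:
send_rows --steps '[[[-0.15,0,0,0,0],[-0.12,0,0,0,0],[0,0,0,0,0],[0,0,0,0,0]]]'

```text
time_s: 21.03
ee_pos: [542.2, 155.4, 130.5]
ee_rot: [180.0, 0.0, -172.8]
force: [-0.3, -0.8, 0.5]
gripper_width: 0.1
gripper_force: 0.0
```

Call:
send_rows --steps '[[[-0.05,0,0,0,0],[0,0,0,0,0],[0,0,0,0,0]]]'

```text
time_s: 21.28
ee_pos: [543.7, 155.6, 130.6]
ee_rot: [180.0, -0.0, -172.8]
force: [-0.9, -0.0, 0.5]
gripper_width: 0.3
gripper_force: 0.1
```

Call:
send_rows --steps '[[[-0.05,0,0,0,0],[0,0,0,0,0],[0,0,0,0,0]]]'

```text
time_s: 21.53
ee_pos: [544.1, 155.3, 130.2]
ee_rot: [-180.0, -0.2, -172.8]
force: [-5.8, -2.5, 0.6]
gripper_width: 0.6
gripper_force: 2.6
```

Call:
send_rows --steps '[[[-0.05,0,0,0,0],[0,0,0,0,0],[0,0,0,0,0]]]'

```text
time_s: 21.78
ee_pos: [544.1, 155.4, 129.7]
ee_rot: [-180.0, -0.5, -172.8]
force: [-8.3, -1.0, 0.5]
gripper_width: 0.5
gripper_force: 4.4
```

Call:
send_rows --steps '[[[-0.05,0,0,0,0],[0,0,0,0,0],[0,0,0,0,0]]]'

```text
time_s: 22.03
ee_pos: [544.1, 155.5, 129.2]
ee_rot: [-180.0, -0.7, -172.8]
force: [-12.7, -2.0, 1.8]
gripper_width: 0.4
gripper_force: 6.2
```

Run:
```python
from h import *
where((-85.8,-66.5,131))
```

```text
t22.03 shaker xy [-85.7 -67.9] z129.2 rot [-180.    -0.7 -172.8] F [-12.7  -2.    1.8] w0.4 g6.2
need tool units [-0.034  0.003 -0.045]
```

The pin doesn't move further under 13 N, so it's home. Now back off and switch on.

Call:
send_rows --steps '[[[0.4,0,0,0,0],[0.6,0,0,0,0],[0.6,0,0,0,0],[0,-0.8,0,0,0],[0,-0.8,0,0,0]]]'

```text
time_s: 22.45
ee_pos: [494.3, 85.6, 131.3]
ee_rot: [180.0, 0.2, -172.6]
force: [1.2, -0.4, -0.5]
gripper_width: 0.4
gripper_force: 0.0
```

Call:
send_rows --steps '[[[0,-0.8,0,0,0],[0,-0.8,0,0,0],[0,-0.07,0,0,0],[0,0,0,0,0],[0,0,0,0,0]]]'

```text
time_s: 22.87
ee_pos: [503.2, 18.9, 130.9]
ee_rot: [180.0, 0.1, -172.9]
force: [0.2, -0.6, 0.8]
gripper_width: 0.2
gripper_force: 0.0
```

Run:
```python
from h import *
where((45,-128,64))
from workcell import env
for n in("scene","top"):
    f=env.grab_frame(n); P=cloud(f); x=(P[...,:2]-O)@EX; y=(P[...,:2]-O)@EY; z=P[...,2]
    k=(z>60)&(z<85)&(x>20)&(x<70)&(y<-50)&(y>-110); print(n,k.sum(),[np.percentile(v[k],[5,50,95]).round(1) for v in(x,y,z)] if k.any() else 0)
```

```text
t22.87 shaker xy [  44.7 -125.6] z130.9 rot [ 1.800e+02  1.000e-01 -1.729e+02] F [ 0.2 -0.6  0.8] w0.2 g0.0
need tool units [ 0.059 -0.008  1.672]
scene 47 [array([40.6, 44.8, 49.5]), array([-94.9, -89. , -83.2]), array([61.9, 74.6, 79. ])]
top 0 0
```

Call:
send_rows --steps '[[[0.06,0,0.5,0,0],[0,0,0.5,0,0],[0,0,0.4,0,0],[0,0,0.25,0,0],[0,0,0,0,0]]]'

```text
time_s: 23.38
ee_pos: [498.7, 19.2, 62.8]
ee_rot: [180.0, -0.2, -172.7]
force: [0.4, -0.2, -0.1]
gripper_width: 0.4
gripper_force: 0.0
```

Call:
send_rows --steps '[[[-0.2,0,0,0,0],[-0.2,0,0,0,0],[-0.15,0,0,0,0],[-0.15,0,0,0,0],[-0.1,0,0,0,0]]]'

```text
time_s: 23.8
ee_pos: [533.3, 22.4, 65.3]
ee_rot: [-180.0, 0.1, -172.8]
force: [-1.6, -0.1, 0.8]
gripper_width: 0.3
gripper_force: 0.8
```

Run:
```python
from h import *
where((45,-85.5,64))
```

```text
t23.80 shaker xy [ 45.  -95.3] z65.3 rot [-1.800e+02  1.000e-01 -1.728e+02] F [-1.6 -0.1  0.8] w0.3 g0.8
need tool units [-0.245  0.001  0.033]
```

Call:
send_rows --steps '[[[-0.1,0,0,0,0],[-0.1,0,0,0,0],[-0.05,0,0,0,0],[0,0,0,0,0]]]'

```text
time_s: 24.13
ee_pos: [542.0, 23.5, 64.4]
ee_rot: [180.0, -0.0, -172.8]
force: [-0.9, 0.5, -0.9]
gripper_width: 0.2
gripper_force: 0.3
```

Call:
send_rows --steps '[[[-0.04,0,0,0,0],[0,0,0,0,0]]]'

```text
time_s: 24.3
ee_pos: [542.5, 23.6, 64.3]
ee_rot: [180.0, -0.1, -172.8]
force: [-2.6, -1.3, 0.6]
gripper_width: 0.2
gripper_force: 1.4
```

Run:
```python
from h import *
where((45,-85.5,64))
```

```text
t24.30 shaker xy [ 45. -86.] z64.3 rot [ 1.800e+02 -1.000e-01 -1.728e+02] F [-2.6 -1.3  0.6] w0.2 g1.4
need tool units [-0.013  0.     0.008]
```

Push on to the stop, then retreat and inspect.

Call:
send_rows --steps '[[[-0.05,0,0,0,0],[-0.03,0,0,0,0],[0,0,0,0,0]]]'

```text
time_s: 24.55
ee_pos: [542.9, 23.6, 64.1]
ee_rot: [180.0, -0.5, -172.8]
force: [-8.6, -2.7, 3.5]
gripper_width: 0.5
gripper_force: 4.4
```

Call:
send_rows --steps '[[[0.3,0,0,0,0],[0.8,0,0,0,0],[0.3,0,-0.7,0,0],[0,0,-0.9,0,0],[0,0,-0.9,0,0]]]'

```text
time_s: 24.97
ee_pos: [490.3, 17.2, 165.7]
ee_rot: [180.0, 0.0, -172.8]
force: [1.0, 0.1, 0.6]
gripper_width: 0.5
gripper_force: 0.0
```

Call:
send_rows --steps '[[[0.9,0,0,0,0],[0.9,0,0,0,0],[0,0,0,0,0]]]'

```text
time_s: 25.22
ee_pos: [413.6, 7.9, 164.7]
ee_rot: [180.0, -0.2, -172.9]
force: [-0.8, 0.2, -0.7]
gripper_width: 0.6
gripper_force: 0.0
```

Run:
```python
from h import *
where((45,-85.5,64))
from workcell import env
S=[]
for n in("scene","top"):
    f=env.grab_frame(n); P=cloud(f); x=(P[...,:2]-O)@EX; y=(P[...,:2]-O)@EY; z=P[...,2]
    for nm,k in(("ball",(z>60)&(z<85)&(x>20)&(x<70)&(y<-40)&(y>-110)),("jar",(z>112)&(z<130)&(abs(x-50)<32)&(abs(y)<35)),("blue",(z>110)&(z<120)&(abs(x-162)<45)&(abs(y+36)<45))):
        print(n,nm,k.sum(),[np.percentile(v[k],[5,50,95]).round(1) for v in(x,y,z)] if k.any() else 0)
    c=f["pixels"][165:285,210:370] if n=="scene" else f["pixels"][140:260,190:350]
    S.append(cv2.resize(c,(400,300),interpolation=cv2.INTER_CUBIC))
cv2.imwrite("pics/i.png",np.hstack(S)[...,::-1])
```

```text
t25.22 shaker xy [  44.4 -215.9] z164.7 rot [ 180.    -0.2 -172.9] F [-0.8  0.2 -0.7] w0.6 g0.0
need tool units [-3.26  -0.013  2.519]
scene ball 52 [array([41.5, 44.7, 49.7]), array([-69.3, -64.8, -57.7]), array([61.4, 72.1, 77.6])]
scene jar 269 [array([34.3, 48.4, 70.3]), array([-20. ,  -3.7,  17.5]), array([115.1, 123.9, 125.8])]
scene blue 414 [array([132.9, 156.1, 187.5]), array([-65.8, -38.9, -11.3]), array([111.7, 116.7, 118.2])]
top ball 27 [array([40.9, 45.7, 49.7]), array([-68.2, -62.1, -56.1]), array([63.2, 73. , 76.2])]
top jar 300 [array([35.8, 53.3, 71.3]), array([-17.7,   0. ,  18.2]), array([118.5, 121.9, 124.3])]
top blue 648 [array([135.3, 161.8, 188. ]), array([-62.9, -36.7, -10.1]), array([111.8, 114.4, 116.9])]
```

View pics/i.png

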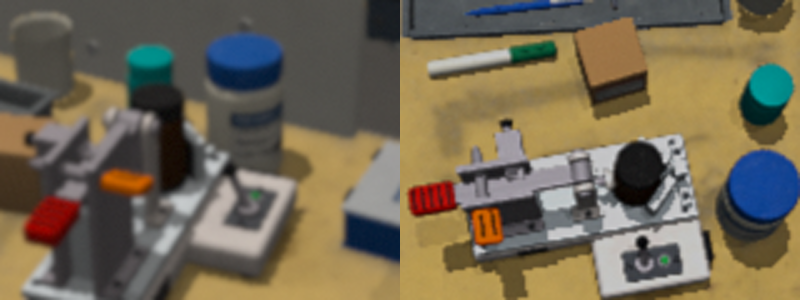

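The final picture shows everything in place:
- **Toggle:** leaning back at (640,245), with the ball at y ≈ -62, which is on.
- **Lever:** level and latched, with the red pad at (430,197).
- **Pin:** through both cheeks, with the handle at (487,225) and the shaft at (478,170).
- **Jar:** upright in the V at (637,170).
- **Neighbours:** the blue jar and the carton haven't moved.

```bash
python3 -c "
from workcell import env
print(env.job_done())"
```

```text
the job is handed in; nothing more can be done
None
```

The job is handed in at about 25 s of the 72 s limit: the amber jar is clamped upright in the cradle, the lever is latched, the locking pin is fully home, the shaker was switched on last, and the blue-capped jar and carton were not disturbed.

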